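# Gauge the cup stack in the dispenser

### The job

Find out how many cups are left in the taller of the two square cup dispensers: take the depth gauge from its white block, set its crossbar down softly and flat over the dispenser's mouth with the rod in the opening, and gently press the rod down until you feel it come to rest on the springy stack of cups hidden inside and press it slightly, without forcing the stack down to its stop. Let go and leave the gauge standing there, so that the rod marks the depth. Do not knock the bowls, cups or bottle about.

Things in the scene. Friction and masses are not known exactly. Their poses are not given: they have to be found in the camera images.
- gauge: Depth gauge: a steel crossbar 120 mm (its own x) by 34 mm (y) by 26 mm tall, about 0.45 kg, origin at the centre of its underside, z up. A vertical rod 14 mm thick slides through its middle. It starts level on the white block, its rod hanging in the block's hole. Underside height on the tall dispenser when seated: 115 mm above the table.
- gauge_knob (a point): Centre of the black knob on the top end of the gauge's rod: an upright cylinder 30 mm across and 36 mm tall. It moves with the rod, on the crossbar's axis, 159 mm above the crossbar's underside when joint gauge_rod is 0 and lower by the joint value otherwise.
- gauge_rod (a joint): How far the rod (0.12 kg) is pushed down through the crossbar, m, 0 to 0.095. The rod's black foot (18 mm across) is 12 mm plus this value below the crossbar's underside. It slides with about 2 N of friction and stays where it is left, but the crossbar is heavier than that: lifted by the knob, the rod first slides up to 0 and then the crossbar comes along.
- tall_tower: The taller dispenser, fixed; origin at the centre of its underside.
- tall_tower_mouth (a point): Centre of the mouth of the taller dispenser, in the plane of its flat top, 115 mm above the table. The dispenser is a fixed square steel tower 80 mm wide with a cap 86 mm square; the mouth is a round opening 34 mm across. Inside, 40 to 75 mm below the mouth (different every time, not visible or told), is the stack of cups. z up.
- stack_top (a joint): How far the sprung stack of cups inside the taller dispenser is pressed down, m: 0 untouched, 0.024 at its stop. It pushes back with about 0.5 N at first touch and 0.4 N more per mm (about 4.5 N at 10 mm, 10 N at the stop). When the hand lets go it may push the rod back up until friction and the rod's weight hold it, at 5 to 8 mm.
- low_tower_mouth (a point): Centre of the mouth of the lower dispenser, a fixed tower of the same kind but 85 mm tall. Not to be used.
- holder: White plastic block 100 by 70 by 60 mm tall, fixed, with a 34 mm hole from above in which the gauge starts. Origin at the centre of its underside.
- bowl0: Bystander: a black soup bowl, 100 mm across the rim, 55 mm tall. Origin at the centre of its underside.
- bowl1: Bystander: a black soup bowl, 100 mm across the rim, 55 mm tall. Origin at the centre of its underside.
- cup0: Bystander: a white cup, 58 mm across, 60 mm tall. Origin at the centre of its underside.
- cup1: Bystander: a white cup, 58 mm across, 60 mm tall. Origin at the centre of its underside.
- sauce: Bystander: the sauce bottle, 52 mm across, 120 mm tall, brown glass. Origin at the centre of its underside.
Mind the look-alikes: they are no part of the job. There is more than one size of the gauge; the one meant has the size given above.

How it is judged:
By the outcome, as a careful person would: the job done as asked, in the order asked, and still so for the second after the job is handed in, with the robot touching nothing.
It also fails if it takes over 64 s, if anything falls off the work surface, if the arm or the gripper's body presses on something with over 40 N, if the wrist force passes 120 N, or if a joint passes its speed limit or range.

### The arm

A 6-joint arm with a two-finger parallel gripper is mounted at the origin on the work surface. World frame = base frame: x ahead of the robot, y to its left, z up, the work surface at z = 0. Lengths are in m, angles in rad, forces in N, time in s.
With the tool pointing down it reaches from about 0.35 to 0.875 m from the base axis. Payload 4.2 kg.
Tool frame: the origin (TCP) lies on the centre line of the jaws, within the pads' length; the fingertips stand 17 mm ahead of it and the grasp point (between the pads) lies 2 mm behind it; z points along the fingers, y is the line along which they close (so a half turn about z gives the same grasp; the last joint's range is limited). The gripper opens to 85 mm and grips with 20 to 120 N. Pads are 22 mm wide; open, the fingers measure 114 mm over their backs; the gripper's body (76 mm by 85 mm) begins 54 mm behind the grasp point. The pads swing forward as they close: fully open they stand 13 mm farther back than shut.
Start: joints at [1.552, 0.385, 0.008, 0, -1.194, -0.259], TCP at [0.171, 0.601, 0.248] pointing down, gripper open.
Joint ranges: [-3.14, 3.14], [-1.21, 2.06], [-1.07, 1.41], [-3.16, 2.05], [-2.99, -0.16], [-3.1, 3.1]. Speed limits (rad/s): [2.79, 2.79, 3.14, 3.14, 3.14, 3.14].

### API

Orientations are given as [roll, pitch, yaw] about the fixed x, y, z axes, in that order (R = Rz(yaw) Ry(pitch) Rx(roll)).
In Python, from rig import monitor, cams, job_done gives the robot as it stands.
- The arm moves only by the tool carry_out, never from a script. Its arguments are lists of equal length, an entry for each row: "translation": the shift along the tool's x, y, z in mm, a list of three; "dr": the turn, a rotation vector about the tool's x, y, z in rad, a list of three; "hand": the gripper's target within -1 to 1 (shut at 1, half-way at 0, fully open at -1). In form: {"translation": [[tx, ty, tz], ...], "dr": [[ax, ay, az], ...], "hand": [hand, ...]}. A call has 1 to 10 rows; each row is the pose to reach, as a shift and turn from the pose commanded when the call began, along the tool's axes at that moment; what a row does not reach only later rows make up. A row lasts 1/10 s, in which the tool goes at most 50 mm and 8.59 degrees, less where a joint would pass 70% of its speed; a pose out of reach is approached as far as the arm can. A call with a gripper value outside its range is refused whole. The fingers move at their own pace and stop on an object; the grip force is fixed at half the most. Time passes only in rows, so rows that repeat a pose let the fingers close. It gives the time, the measured TCP pose, the force, the opening and the grip force at its end, in the units of the state.
- monitor.read_state(): the state, without advancing time (a new reading comes with each control period).
- cams.grab_frame(name): name is "side" or "top"; returns a dict with "color" (480x640x3 uint8, blue, green, red), "K" (3x3 intrinsics, pixels), "dist" ([k1, k2, p1, p2, k3] as OpenCV has them; the pictures are not rectified), "rvec" (rotation vector, rad) and "tvec" (3), from world to camera coordinates, as OpenCV has them. Camera axes: x right, y down, z forward; pixel columns grow to the right and rows downward; lengths in m; the calibration is good to about 2 mm. A picture is of the moment at which its call begins. There is no depth.
- job_done(): hands the job in; it is judged then, once.
Trained networks look in the newest picture that a camera, given by its name, has taken for a name from the list of things; names that differ only in an ending like _2 or _b are one class to them, and where a whole thing is asked for, a point or a joint stands for the part that bears it (a point fixed in the world has none). Each returns a list of dicts, best first, with "confidence" (0 to 1); they miss things now and then, are a little off and sometimes report something else, mostly with a low value. They report only what shows in the picture. A call takes as long as a camera call. They do not tell look-alikes from the thing itself.
- cams.trace(name, camera): "mask" (480x640 bool, what is visible of it) and "location" ([column, row] in pixels, amid what is visible of it).
- cams.tip_of(name, camera): "location" ([column, row] in pixels: a listed point, or the origin of a listed thing).
The state is a dict: "clock": time; "joint_positions": joint angles; "joint_velocities": joint speeds; "joint_efforts": joint torques, N m; "tcp_pos": TCP position; "tool_rot": TCP orientation; "ft_force": force on the tool from outside, world axes, zero at the start; "torque": the same for the moment, N m; "finger_gap": finger opening in m; "finger_force": force on a finger pad.
Only numpy, scipy, OpenCV 4.12 (cv2) and the standard library are available. Lean on these libraries where they do the work, as an engineer would, in place of code of your own. Each camera call takes 0.05 s, during which the arm holds its last target. There are 200 camera calls.

## Working session

There is one attempt and no reset: what is moved stays moved. The work goes in short steps, Python scripts to look and compute and a tool call to move; the robot and the scene stay as the last step left them, time stands still between calls to the robot, and variables do not carry over. Pictures are saved under pics/ and viewed, at most 10 in all, crops included, and the job is handed in when it is done.

Besides the shell and the picture viewer there is one more tool, called after "Call:" in YAML: its name, and indented under it one key for each argument. carry_out: Moves the arm, as the interface text tells. Its arguments: {"type":"object","properties":{"translation":{"type":"array"},"dr":{"type":"array"},"hand":{"type":"array"}},"required":["translation","dr","hand"]}

```bash
mkdir -p pics
cat > h.py <<'E'
import numpy as np, cv2
from rig import monitor, cams, job_done
def ray(f,p):
    R=cv2.Rodrigues(np.array(f['rvec'],float))[0]; t=np.array(f['tvec'],float).ravel()
    u=cv2.undistortPoints(np.array([[p]],float),np.array(f['K'],float),np.array(f['dist'],float))[0,0]
    return -R.T@t, R.T@np.array([u[0],u[1],1.])
def at_z(f,p,z):
    c,d=ray(f,p); return c+d*(z-c[2])/d[2]
def tri(rs):
    A=0;b=0
    for c,d in rs:
        d=d/np.linalg.norm(d);P=np.eye(3)-np.outer(d,d);A=A+P;b=b+P@c
    return np.linalg.solve(A,b)
def proj(f,X):
    return cv2.projectPoints(np.array(X,float).reshape(-1,3),np.array(f['rvec'],float),np.array(f['tvec'],float),np.array(f['K'],float),np.array(f['dist'],float))[0].reshape(-1,2)
E
python3 - <<'E'
from h import *
np.set_printoptions(precision=4,suppress=True)
F={}
for c in ['top','side']:
    F[c]=cams.grab_frame(c); cv2.imwrite(f'pics/{c}0.png',F[c]['color'])
    print(c,'cam at',ray(F[c],(320,240))[0])
for n,z in [('gauge',.06),('gauge_knob',None),('tall_tower',0),('tall_tower_mouth',.115),('low_tower_mouth',.085),('holder',0),('bowl0',0),('cup0',0),('sauce',0)]:
    for c in F:
        for d in cams.tip_of(n,c):
            print(n,c,round(d['confidence'],2),np.round(d['location'],1), at_z(F[c],d['location'],z if z is not None else .219))
s=monitor.read_state();print(s)
E
```

```text
top cam at [ 0.4758 -0.0523  0.9946]
side cam at [0.4591 0.7537 0.7866]
gauge top 0.88 [419.7 227.9] [ 0.5737 -0.2536  0.06  ]
gauge top 0.69 [398.  342.8] [ 0.3506 -0.2038  0.06  ]
gauge top 0.43 [412.7 227.7] [ 0.5743 -0.2397  0.06  ]
gauge side 0.9 [317.6 218. ] [ 0.5721 -0.2645  0.06  ]
gauge side 0.76 [396.5 247.4] [ 0.3554 -0.15    0.06  ]
gauge_knob top 0.71 [423.7 359.9] [ 0.3434 -0.2189  0.219 ]
gauge_knob top 0.57 [436.4 214.8] [ 0.5782 -0.2479  0.219 ]
gauge_knob side 0.9 [315.7 175.7] [ 0.5705 -0.2255  0.219 ]
gauge_knob side 0.75 [405.6 181.1] [ 0.3449 -0.217   0.219 ]
tall_tower top 0.7 [297.5 257.6] [ 0.5224 -0.009   0.    ]
tall_tower side 0.89 [328. 300.] [ 0.5218 -0.0061 -0.    ]
tall_tower side 0.21 [314.4 238.4] [ 0.5806 -0.2472  0.    ]
tall_tower_mouth top 0.15 [345.9 167.2] [ 0.6851 -0.1073  0.115 ]
tall_tower_mouth side 0.63 [327.6 261.3] [ 0.5236 -0.018   0.115 ]
low_tower_mouth top 0.87 [154.4 253.1] [0.5317 0.2642 0.085 ]
low_tower_mouth side 0.96 [308.3 367. ] [0.5378 0.2543 0.085 ]
holder top 0.85 [413.9 228.2] [ 0.5795 -0.2542  0.    ]
bowl0 top 0.72 [24
[... 430 characters left out ...]
9 216.3] [ 0.6038 -0.3083  0.    ]
cup0 side 0.63 [309. 337.] [0.5551 0.1128 0.    ]
sauce top 0.56 [233.1 242. ] [0.5575 0.1258 0.    ]
sauce side 0.79 [272.4 220.6] [ 0.717  -0.3246  0.    ]
{'clock': 1.0, 'joint_positions': array([ 1.5516,  0.3847,  0.0079, -0.    , -1.194 , -0.2586]), 'joint_velocities': array([ 0.0008,  0.0004, -0.0014,  0.    , -0.0014,  0.0018]), 'joint_efforts': array([  0.0011, -39.2094,  18.8621,   4.1906,  -0.0003,   0.    ]), 'tcp_pos': array([0.1714, 0.601 , 0.2483]), 'tool_rot': array([-3.1416,  0.    , -0.2778]), 'ft_force': array([-0.0014,  0.2166, -0.3331]), 'torque': array([ 0.0193,  0.0405, -0.0599]), 'finger_force': 0.0, 'finger_gap': 0.08552061850059063}
```

View pics/top0.png

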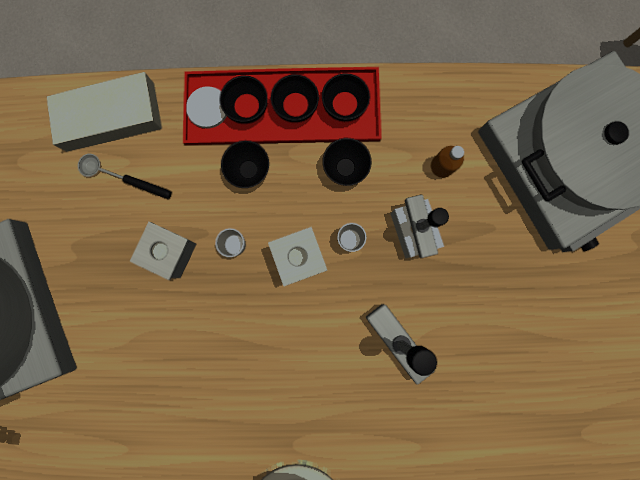

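View pics/side0.png

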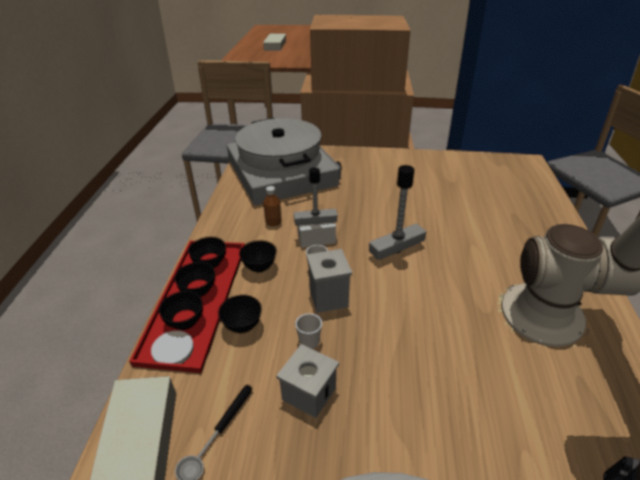

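Candidates for the gauge: one at top (420,228) / side (317,218), sitting on the white block; and a look-alike at top (398,343) / side (397,240), larger and standing on the table. I choose the first. Next I'll check it in a crop and refine the measurements.

Run:
```python
from h import *
np.set_printoptions(precision=4,suppress=True)
F={c:cams.grab_frame(c) for c in ['top','side']}
def best(n,c,p):
    return min(cams.trace(n,c),key=lambda d:np.hypot(*(np.array(d['location'])-p)))
m={c:best('gauge',c,p) for c,p in [('top',(420,228)),('side',(317,210))]}
for c in m: print(c,m[c]['confidence'],m[c]['location'],m[c]['mask'].sum())
# knob: dark pixels near
K={}
for c,p in [('top',(438,217)),('side',(315,176))]:
    g=F[c]['color'].max(2); w=np.zeros_like(g); w[p[1]-14:p[1]+14,p[0]-13:p[0]+13]=1
    n,l,st,ce=cv2.connectedComponentsWithStats(((g<45)&(w>0)).astype('uint8'))
    i=1+st[1:,4].argmax(); K[c]=ce[i]; print(c,'knob',ce[i],st[i])
k=tri([ray(F[c],K[c]) for c in K]); print('knob tri',k,[proj(F[c],k)[0]-K[c] for c in K])
T={c:best('tall_tower',c,p) for c,p in [('top',(297,257)),('side',(328,280))]}
for c in T:
    print(c,T[c]['confidence'],cv2.minAreaRect(np.argwhere(T[c]['mask'])[:,::-1].astype(np.float32)))
for c,p in [('top',(298,257)),('side',(329,264))]: print(c,'mouth',at_z(F[c],p,.115))
def crop(c,x,y,w=80): return cv2.resize(F[c]['color'][y-w//2:y+w//2,x-w//2:x+w//2],(390,290*390//390*0+390),interpolation=cv2.INTER_CUBIC)
a=np.hstack([crop('top',420,228),crop('top',298,257)]);b=np.hstack([crop('side',317,205),crop('side',329,275)])
cv2.imwrite('pics/crop1.png',cv2.resize(np.vstack([a,b]),(600,600)))
```

```text
top 0.72 [425.0, 221.8] 1470
side 0.64 [316.1, 212.1] 828
top knob [436.6716 217.6953] [425 208  24  21 338]
side knob [313.9833 175.7722] [308 167  13  17 180]
knob tri [ 0.5767 -0.2522  0.203 ] [array([-0.0528, -0.7884]), array([0.5069, 0.0549])]
top 0.58 ((296.81243896484375, 256.34112548828125), (46.844486236572266, 45.63922119140625), 69.6235580444336)
side 0.97 ((330.39599609375, 279.9280090332031), (59.032203674316406, 44.09526824951172), 79.69515228271484)
top mouth [ 0.5181 -0.0149  0.115 ]
side mouth [ 0.5196 -0.0089  0.115 ]
```

View pics/crop1.png

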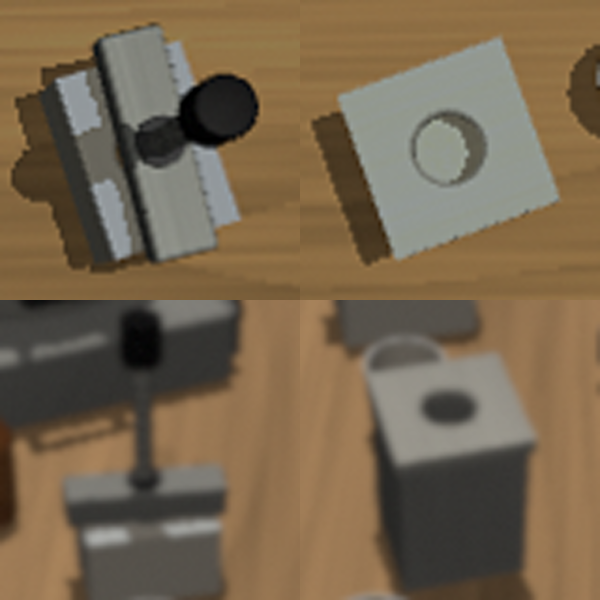

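The crops show the chosen gauge: steel bar on the white block, bar centre near top (422,226) and knob near (437,217). The tower mouth is at top (297.8,256.5) and side (328.7,263.5). The bar is within about 5° of square to the tower.

```bash
cat >> h.py <<'E'
from scipy.spatial.transform import Rotation as Ro
def shift(target,s=None):
    s=s or monitor.read_state(); R=Ro.from_euler('xyz',s['tool_rot']).as_matrix()
    return np.round(R.T@(np.array(target)-s['tcp_pos'])*1000,1)
E
python3 - <<'E'
from h import *
np.set_printoptions(precision=4,suppress=True)
F={c:cams.grab_frame(c) for c in ['top','side']}
m=tri([ray(F['top'],(297.8,256.5)),ray(F['side'],(328.7,263.5))])
print('mouth tri',m,at_z(F['top'],(297.8,256.5),.115))
print('bar top centre',at_z(F['top'],(421.9,225.9),.086))
a,b=[at_z(F['top'],(380+x/3.75,188+y/3.75),.086)for x,y in [(128,35),(187,253)]];print('bar ends',a,b,np.linalg.norm(a-b))
print('knob top-only at z .203',at_z(F['top'],(436.7,217.7),.203))
print('shift to above knob',shift([.576,-.2525,.29]))
E
```

```text
mouth tri [ 0.52   -0.0144  0.1116] [ 0.519  -0.0146  0.115 ]
bar top centre [ 0.5747 -0.2524  0.086 ]
bar ends [ 0.6305 -0.2395  0.086 ] [ 0.5176 -0.2656  0.086 ] 0.11583932045331981
knob top-only at z .203 [ 0.5754 -0.2523  0.203 ]
shift to above knob [623.2 709.9 -41.7]
```

Call:
carry_out:
  translation:
    - [0,0,-42]
    - [31,36,-42]
    - [62,71,-42]
    - [95,108,-42]
    - [127,145,-42]
    - [159,181,-42]
    - [191,218,-42]
    - [223,254,-42]
    - [255,291,-42]
    - [287,327,-42]
  dr:
    - [0,0,0]
    - [0,0,0]
    - [0,0,0]
    - [0,0,0]
    - [0,0,0]
    - [0,0,0]
    - [0,0,0]
    - [0,0,0]
    - [0,0,0]
    - [0,0,0]
  hand: [-1,-1,-1,-1,-1,-1,-1,-1,-1,-1]

```text
clock: 2.4
tcp_pos: [0.358, 0.2059, 0.2908]
tool_rot: [-3.14, -0.001, -0.277]
ft_force: [1.7, 0.7, -1.5]
finger_gap: 0.0854
finger_force: 0.0
```

Call:
carry_out:
  translation:
    - [32,36,0]
    - [64,73,0]
    - [96,109,0]
    - [128,146,0]
    - [160,182,0]
    - [192,219,0]
    - [224,255,0]
    - [256,292,0]
    - [288,328,0]
    - [320,365,0]
  dr:
    - [0,0,0]
    - [0,0,0]
    - [0,0,0]
    - [0,0,0]
    - [0,0,0]
    - [0,0,0]
    - [0,0,0]
    - [0,0,0]
    - [0,0,0]
    - [0,0,0]
  hand: [-1,-1,-1,-1,-1,-1,-1,-1,-1,-1]

```text
clock: 3.4
tcp_pos: [0.5659, -0.2329, 0.2904]
tool_rot: [-3.142, -0.0, -0.278]
ft_force: [0.6, 0.6, 0.7]
finger_gap: 0.0854
finger_force: 0.0
```

Run:
```python
from h import *
s=monitor.read_state();print(s['clock'],s['tcp_pos'],s['tool_rot'],s['joint_positions'],shift([.575,-.2523,.205]))
```

```text
3.4 [ 0.56590917 -0.2329334   0.29041776] [-3.14156133e+00 -4.07451452e-04 -2.77921590e-01] [-1.26274582e-01  3.37421799e-01  4.26717491e-02  3.19665766e-05
 -1.27563877e+00  1.41914003e+00] [14.  16.1 85.4]
```

Call:
carry_out:
  translation:
    - [15,17,0]
    - [15,17,0]
    - [15,17,25]
    - [15,17,50]
    - [15,17,70]
    - [15,17,85]
    - [15,17,85]
    - [15,17,85]
  dr:
    - [0,0,0]
    - [0,0,0]
    - [0,0,0]
    - [0,0,0]
    - [0,0,0]
    - [0,0,0]
    - [0,0,0]
    - [0,0,0]
  hand: [-1,-1,-1,-1,-1,-1,-1,-1]

```text
clock: 4.2
tcp_pos: [0.5752, -0.2509, 0.206]
tool_rot: [3.141, -0.001, -0.277]
ft_force: [0.3, -0.0, -0.4]
finger_gap: 0.0855
finger_force: 0.0
```

Run:
```python
from h import *
s=monitor.read_state();print(s['tcp_pos'],s['ft_force'],shift([.575,-.2523,.205]))
f=cams.grab_frame('side');t=cams.grab_frame('top')
a=cv2.resize(f['color'][120:270,230:430],(800,600))[:, :400+0]
a=cv2.resize(f['color'][130:260,260:390],(400,400));b=cv2.resize(t['color'][160:290,360:490],(400,400))
cv2.imwrite('pics/g.png',np.hstack([a,b]))
```

```text
[ 0.57523679 -0.25085821  0.20604162] [ 0.28048022 -0.01636777 -0.35408184] [0.2 1.5 1. ]
```

View pics/g.png

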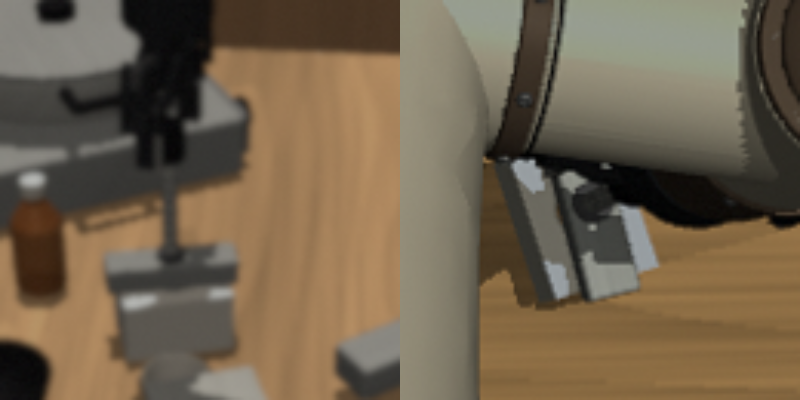

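The fingers are down around the knob: in the side crop they are above the rod at (170,165), and the block and bar are undisturbed. Closing.

Call:
carry_out:
  translation:
    - [0,1,0]
    - [0,1,0]
    - [0,1,0]
    - [0,1,0]
    - [0,1,0]
    - [0,1,0]
    - [0,1,0]
    - [0,1,0]
  dr:
    - [0,0,0]
    - [0,0,0]
    - [0,0,0]
    - [0,0,0]
    - [0,0,0]
    - [0,0,0]
    - [0,0,0]
    - [0,0,0]
  hand: [0,0.2,0.4,0.6,0.8,0.8,0.8,0.8]

```text
clock: 5.1
tcp_pos: [0.5748, -0.2525, 0.2054]
tool_rot: [3.141, -0.0, -0.278]
ft_force: [-1.3, -0.8, 0.0]
finger_gap: 0.0287
finger_force: 59.0
```

Call:
carry_out:
  translation:
    - [0,0,-5]
    - [0,0,-10]
    - [0,0,-15]
    - [0,0,-20]
    - [0,0,-25]
    - [0,0,-30]
    - [0,0,-35]
    - [0,0,-40]
    - [0,0,-40]
    - [0,0,-40]
  dr:
    - [0,0,0]
    - [0,0,0]
    - [0,0,0]
    - [0,0,0]
    - [0,0,0]
    - [0,0,0]
    - [0,0,0]
    - [0,0,0]
    - [0,0,0]
    - [0,0,0]
  hand: [0.8,0.8,0.8,0.8,0.8,0.8,0.8,0.8,0.8,0.8]

```text
clock: 6.1
tcp_pos: [0.5748, -0.2523, 0.2453]
tool_rot: [-3.141, -0.0, -0.278]
ft_force: [-0.3, 0.1, -6.8]
finger_gap: 0.0284
finger_force: 60.5
```

Call:
carry_out:
  translation:
    - [0,0,-15]
    - [0,0,-35]
    - [0,0,-55]
    - [0,0,-70]
    - [0,0,-75]
    - [0,0,-75]
    - [0,0,-75]
  dr:
    - [0,0,0]
    - [0,0,0]
    - [0,0,0]
    - [0,0,0]
    - [0,0,0]
    - [0,0,0]
    - [0,0,0]
  hand: [0.8,0.8,0.8,0.8,0.8,0.8,0.8]

```text
clock: 6.8
tcp_pos: [0.5742, -0.252, 0.3189]
tool_rot: [-3.141, 0.003, -0.278]
ft_force: [0.3, -0.7, -6.5]
finger_gap: 0.0284
finger_force: 60.7
```

Run:
```python
from h import *
s=monitor.read_state();print(s['tcp_pos'],s['ft_force'],s['torque'],s['finger_gap'],shift([.5195,-.0145,.32]))
f=cams.grab_frame('side')
cv2.imwrite('pics/l.png',cv2.resize(f['color'][60:260,220:420],(600,600)))
```

```text
[ 0.57424963 -0.25201767  0.31887976] [ 0.25029769 -0.68519905 -6.45305101] [ 0.06188575  0.06021196 -0.01905061] 0.02841867457810968 [-117.8 -213.4   -0.7]
```

View pics/l.png

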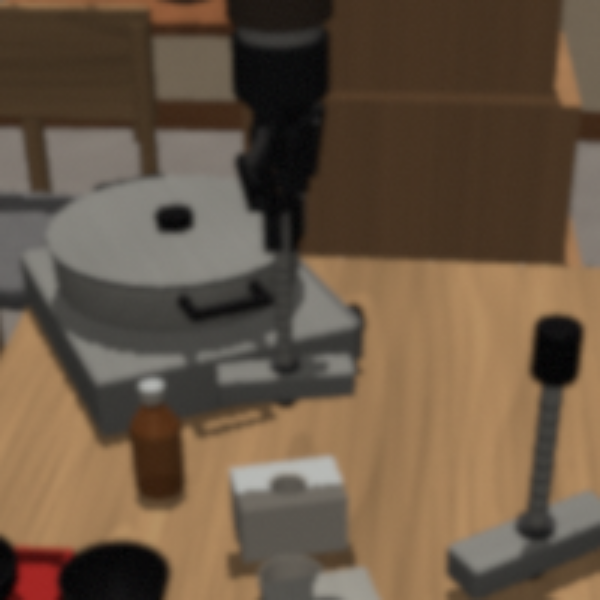

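The gauge hangs level from the knob, clear of the block: bar at crop (285,375), foot at (287,400). Carrying it to the tower.

Call:
carry_out:
  translation:
    - [-8,-14,0]
    - [-24,-43,0]
    - [-41,-75,0]
    - [-58,-106,0]
    - [-75,-136,0]
    - [-91,-165,0]
    - [-104,-189,0]
    - [-113,-205,0]
    - [-118,-213,0]
    - [-118,-213,0]
  dr:
    - [0,0,0]
    - [0,0,0]
    - [0,0,0]
    - [0,0,0]
    - [0,0,0]
    - [0,0,0]
    - [0,0,0]
    - [0,0,0]
    - [0,0,0]
    - [0,0,0]
  hand: [0.8,0.8,0.8,0.8,0.8,0.8,0.8,0.8,0.8,0.8]

```text
clock: 7.85
tcp_pos: [0.5191, -0.0142, 0.3201]
tool_rot: [3.141, 0.001, -0.276]
ft_force: [0.6, -0.3, -6.3]
finger_gap: 0.0287
finger_force: 60.6
```

Call:
carry_out:
  translation:
    - [0,0,0]
    - [0,0,0]
    - [0,0,5]
    - [0,0,10]
    - [0,0,15]
    - [0,0,20]
    - [0,0,20]
    - [0,0,20]
  dr:
    - [0,0,0]
    - [0,0,0]
    - [0,0,0]
    - [0,0,0]
    - [0,0,0]
    - [0,0,0]
    - [0,0,0]
    - [0,0,0]
  hand: [0.8,0.8,0.8,0.8,0.8,0.8,0.8,0.8]

```text
clock: 8.65
tcp_pos: [0.5198, -0.0152, 0.3002]
tool_rot: [3.141, 0.0, -0.278]
ft_force: [0.9, -1.7, -6.4]
finger_gap: 0.0287
finger_force: 60.6
```

Run:
```python
from h import *
s=monitor.read_state();print(s['tcp_pos'],s['tool_rot'],s['ft_force'],s['torque'],s['finger_gap'],shift([.5195,-.0145,.3]))
f=cams.grab_frame('side');t=cams.grab_frame('top')
a=f['color'][170:320,255:405];b=t['color'][190:340,220:370]
cv2.imwrite('pics/o.png',np.hstack([cv2.resize(a,(400,400),interpolation=2),cv2.resize(b,(400,400),interpolation=2)]))
```

```text
[ 0.5198019  -0.01518221  0.30017385] [ 3.14122249e+00  1.49887874e-04 -2.77690753e-01] [ 0.91446965 -1.71018484 -6.37118021] [-0.02086443  0.00485659 -0.0259422 ] 0.0287280847898591 [-0.5 -0.6  0.2]
```

View pics/o.png

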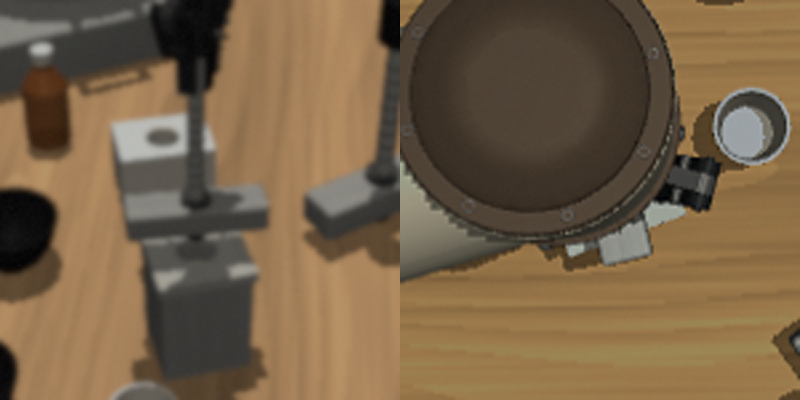

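The gauge hangs above the tower with its foot over the hole: side crop bar at (197,210), foot at (198,247). Lowering gently and watching the force.

Call:
carry_out:
  translation:
    - [0,0,2]
    - [0,0,4]
    - [0,0,6]
    - [0,0,8]
    - [0,0,10]
    - [0,0,12]
    - [0,0,14]
    - [0,0,16]
    - [0,0,18]
    - [0,0,18]
  dr:
    - [0,0,0]
    - [0,0,0]
    - [0,0,0]
    - [0,0,0]
    - [0,0,0]
    - [0,0,0]
    - [0,0,0]
    - [0,0,0]
    - [0,0,0]
    - [0,0,0]
  hand: [0.8,0.8,0.8,0.8,0.8,0.8,0.8,0.8,0.8,0.8]

```text
clock: 9.75
tcp_pos: [0.5195, -0.0152, 0.2819]
tool_rot: [3.141, 0.001, -0.278]
ft_force: [0.3, -0.3, -6.4]
finger_gap: 0.0283
finger_force: 60.6
```

Run:
```python
from h import *
s=monitor.read_state();print(s['tcp_pos'],s['ft_force'],s['torque'],shift([.5195,-.0145,.282]))
f=cams.grab_frame('side');print(proj(f,[[.5195,-.0145,.115],[.5195,-.0145,.123]]))
cv2.imwrite('pics/o2.png',cv2.resize(f['color'][190:310,270:390],(600,600),interpolation=2))
```

```text
[ 0.51954995 -0.01515961  0.28190624] [ 0.30537881 -0.26013983 -6.40651347] [0.03050538 0.03796333 0.02179158] [-0.2 -0.6 -0.1]
[[329.23674174 262.39597348]
 [329.23840482 259.75546713]]
```

View pics/o2.png

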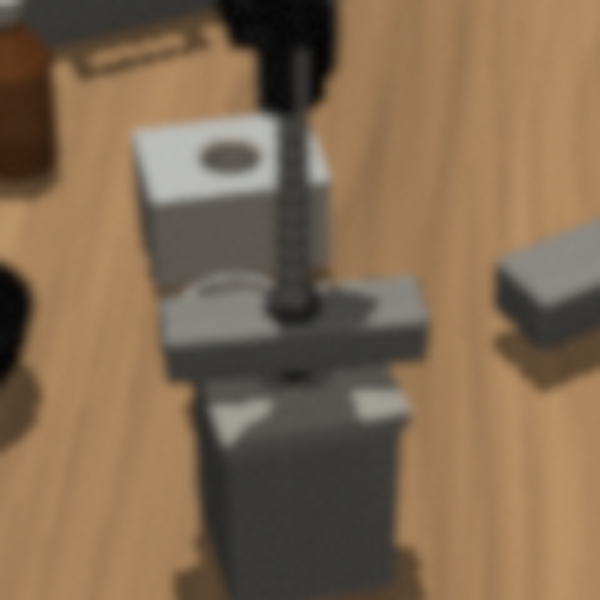

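The foot is entering the mouth (crop (295,377)) with no side or upward force. Continuing.

Call:
carry_out:
  translation:
    - [0,0,1]
    - [0,0,2]
    - [0,0,3]
    - [0,0,4]
    - [0,0,4]
  dr:
    - [0,0,0]
    - [0,0,0]
    - [0,0,0]
    - [0,0,0]
    - [0,0,0]
  hand: [0.8,0.8,0.8,0.8,0.8]

```text
clock: 10.3
tcp_pos: [0.5196, -0.0152, 0.2781]
tool_rot: [3.141, 0.0, -0.278]
ft_force: [-0.3, -0.3, -6.6]
finger_gap: 0.0291
finger_force: 60.6
```

Call:
carry_out:
  translation:
    - [0,0,1]
    - [0,0,2]
    - [0,0,3]
    - [0,0,3]
    - [0,0,3]
  dr:
    - [0,0,0]
    - [0,0,0]
    - [0,0,0]
    - [0,0,0]
    - [0,0,0]
  hand: [0.8,0.8,0.8,0.8,0.8]

```text
clock: 10.8
tcp_pos: [0.5198, -0.0151, 0.2753]
tool_rot: [3.142, 0.0, -0.278]
ft_force: [0.3, 0.2, -6.2]
finger_gap: 0.0286
finger_force: 60.6
```

Call:
carry_out:
  translation:
    - [0,0,1]
    - [0,0,2]
    - [0,0,3]
    - [0,0,3]
    - [0,0,3]
  dr:
    - [0,0,0]
    - [0,0,0]
    - [0,0,0]
    - [0,0,0]
    - [0,0,0]
  hand: [0.8,0.8,0.8,0.8,0.8]

```text
clock: 11.3
tcp_pos: [0.5201, -0.0152, 0.2732]
tool_rot: [-3.141, -0.002, -0.278]
ft_force: [-1.6, -0.4, 0.8]
finger_gap: 0.0288
finger_force: 61.2
```

The bar is seated at TCP z ≈ 0.274: its weight has come off and only rod friction remains. Pushing the rod down.

Call:
carry_out:
  translation:
    - [0,0,3]
    - [0,0,6]
    - [0,0,9]
    - [0,0,12]
    - [0,0,15]
    - [0,0,18]
    - [0,0,21]
    - [0,0,23]
    - [0,0,24]
    - [0,0,24]
  dr:
    - [0,0,0]
    - [0,0,0]
    - [0,0,0]
    - [0,0,0]
    - [0,0,0]
    - [0,0,0]
    - [0,0,0]
    - [0,0,0]
    - [0,0,0]
    - [0,0,0]
  hand: [0.8,0.8,0.8,0.8,0.8,0.8,0.8,0.8,0.8,0.8]

```text
clock: 12.3
tcp_pos: [0.5199, -0.0151, 0.2481]
tool_rot: [-3.141, -0.0, -0.278]
ft_force: [0.7, -0.9, -0.6]
finger_gap: 0.0285
finger_force: 61.2
```

Call:
carry_out:
  translation:
    - [0,0,1]
    - [0,0,2]
    - [0,0,3]
    - [0,0,4]
  dr:
    - [0,0,0]
    - [0,0,0]
    - [0,0,0]
    - [0,0,0]
  hand: [0.8,0.8,0.8,0.8]

```text
clock: 12.7
tcp_pos: [0.52, -0.0152, 0.2445]
tool_rot: [-3.141, -0.001, -0.278]
ft_force: [0.8, -0.6, 1.0]
finger_gap: 0.0287
finger_force: 61.3
```

Call:
carry_out:
  translation:
    - [0,0,1]
    - [0,0,2]
    - [0,0,3]
    - [0,0,4]
  dr:
    - [0,0,0]
    - [0,0,0]
    - [0,0,0]
    - [0,0,0]
  hand: [0.8,0.8,0.8,0.8]

```text
clock: 13.1
tcp_pos: [0.52, -0.0152, 0.2406]
tool_rot: [-3.141, -0.001, -0.278]
ft_force: [0.3, -1.2, 2.2]
finger_gap: 0.0285
finger_force: 61.4
```

Call:
carry_out:
  translation:
    - [0,0,1]
    - [0,0,2]
  dr:
    - [0,0,0]
    - [0,0,0]
  hand: [0.8,0.8]

```text
clock: 13.3
tcp_pos: [0.52, -0.0152, 0.2386]
tool_rot: [-3.141, -0.001, -0.278]
ft_force: [0.6, -0.5, 4.9]
finger_gap: 0.0285
finger_force: 61.4
```

Call:
carry_out:
  translation:
    - [0,0,1]
    - [0,0,2]
  dr:
    - [0,0,0]
    - [0,0,0]
  hand: [0.8,0.8]

```text
clock: 13.5
tcp_pos: [0.52, -0.0152, 0.2366]
tool_rot: [-3.141, -0.001, -0.278]
ft_force: [1.1, -1.0, 4.8]
finger_gap: 0.0286
finger_force: 61.4
```

Run:
```python
from h import *
a=[]
for i in range(14):
    cams.grab_frame('side'); s=monitor.read_state(); a.append(s['ft_force'][2])
print(np.round(a,1),np.mean(a),np.std(a),s['tcp_pos'])
```

```text
[5.  4.3 4.6 5.  4.9 3.8 5.3 5.2 4.4 3.9 5.1 4.4 5.5 4.9] 4.754226029323438 0.4936581490675306 [ 0.51990008 -0.01511691  0.23641325]
```

Mean force is 4.75 N: the stack is touched and pressed about 8 mm, well short of its stop. Releasing.

Call:
carry_out:
  translation:
    - [0,0,0]
    - [0,0,0]
    - [0,0,0]
    - [0,0,0]
    - [0,0,0]
    - [0,0,0]
    - [0,0,0]
    - [0,0,0]
  dr:
    - [0,0,0]
    - [0,0,0]
    - [0,0,0]
    - [0,0,0]
    - [0,0,0]
    - [0,0,0]
    - [0,0,0]
    - [0,0,0]
  hand: [0.2,0,-0.3,-0.6,-1,-1,-1,-1]

```text
clock: 15.0
tcp_pos: [0.5197, -0.0151, 0.2363]
tool_rot: [-3.142, 0.0, -0.278]
ft_force: [-0.8, -0.5, -0.5]
finger_gap: 0.0856
finger_force: 0.0
```

Call:
carry_out:
  translation:
    - [0,0,-5]
    - [0,0,-15]
    - [0,0,-30]
    - [0,0,-50]
    - [0,0,-75]
    - [0,0,-100]
    - [0,0,-120]
    - [0,0,-120]
  dr:
    - [0,0,0]
    - [0,0,0]
    - [0,0,0]
    - [0,0,0]
    - [0,0,0]
    - [0,0,0]
    - [0,0,0]
    - [0,0,0]
  hand: [-1,-1,-1,-1,-1,-1,-1,-1]

```text
clock: 15.8
tcp_pos: [0.5211, -0.0152, 0.3607]
tool_rot: [-3.138, -0.008, -0.278]
ft_force: [-0.8, 0.3, 0.5]
finger_gap: 0.0852
finger_force: 0.0
```

Call:
carry_out:
  translation:
    - [-20,30,0]
    - [-40,60,0]
    - [-60,90,0]
    - [-70,120,0]
    - [-80,150,0]
    - [-80,180,0]
    - [-80,180,0]
    - [-80,180,0]
  dr:
    - [0,0,0]
    - [0,0,0]
    - [0,0,0]
    - [0,0,0]
    - [0,0,0]
    - [0,0,0]
    - [0,0,0]
    - [0,0,0]
  hand: [-1,-1,-1,-1,-1,-1,-1,-1]

```text
clock: 16.6
tcp_pos: [0.393, -0.1666, 0.3561]
tool_rot: [-3.141, 0.0, -0.279]
ft_force: [-0.1, -0.0, 0.2]
finger_gap: 0.0859
finger_force: 0.0
```

Run:
```python
from h import *
np.set_printoptions(precision=4,suppress=True)
s=monitor.read_state();print(s['clock'],s['tcp_pos'],s['ft_force'])
F={c:cams.grab_frame(c) for c in ['top','side']}
for c in F:
  for n in ['gauge','gauge_knob']:
    for d in cams.tip_of(n,c): print(n,c,d['confidence'],d['location'])
a=F['side']['color'][170:320,255:405];b=F['top']['color'][190:340,220:370]
cv2.imwrite('pics/end.png',np.hstack([cv2.resize(a,(400,400),interpolation=2),cv2.resize(b,(400,400),interpolation=2)]))
for c in F: print(c,proj(F[c],[[.5195,-.0148,.115],[.5195,-.0148,.2365]]))
```

```text
16.6 [ 0.393  -0.1666  0.3561] [-0.0976 -0.0115  0.1588]
gauge top 0.98 [298.5, 253.4]
gauge top 0.28 [441.2, 167.5]
gauge_knob top 0.53 [292.1, 249.2]
gauge_knob top 0.51 [344.9, 168.8]
gauge side 0.81 [393.9, 246.8]
gauge side 0.67 [334.2, 261.2]
gauge_knob side 0.93 [329.1, 220.2]
gauge_knob side 0.81 [402.8, 180.7]
top [[297.929  256.2451]
 [294.6142 252.5098]]
side [[329.247  262.3104]
 [329.2691 219.1813]]
```

View pics/end.png

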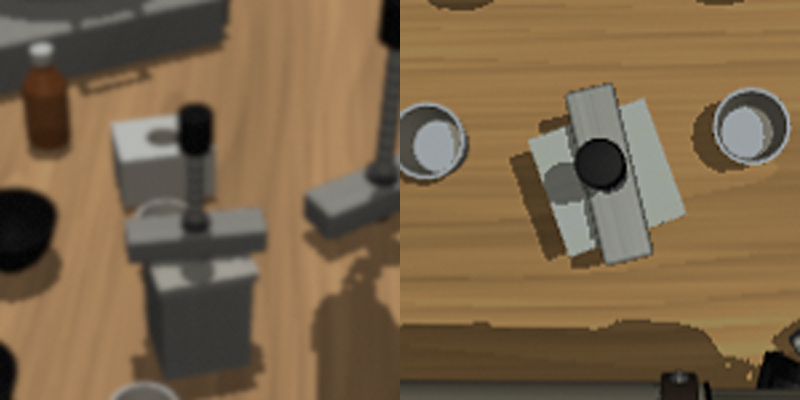

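The gauge stands flat and centred over the mouth: bar at top crop (608,174), expected hole (608,177). The knob is down at side (329,220), and the cups, bowls and bottle are undisturbed. Handing in.

```bash
python3 -c "
from h import *
print(job_done())"
```

```text
the job is handed in; nothing more can be done
None
```

The gauge stands flat over the tall dispenser's mouth, its rod let go on the cup stack after pressing it about 8 mm (estimated from force); by the rod, the stack's top lies about 40 mm below the mouth (roughly ±2 mm), and the job is handed in.

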